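Clamp a copper tube in the pipe vice with its removable crank

ROBOT

A 7-joint arm with a two-finger parallel gripper is mounted at the origin on a cart in front of the work surface, level with it; the furniture and walls round the work are solid. World frame = base frame: x ahead of the robot, y to its left, z up, the work surface at z = 0. Lengths are in m, angles in rad, forces in N, time in s.
With the tool pointing down it reaches from about 0.4 to 0.85 m from the base axis. Payload 4.5 kg.
Tool frame: the origin (TCP) lies at the very end of the fingers, on their centre line; the grasp point (between the pads) lies 19 mm behind it (r.grip_point_offset is the distance from the TCP to the grasp point, in m); z points along the fingers, y is the line along which they close (so a half turn about z gives the same grasp; the last joint's range is limited). The gripper opens to 88 mm and grips with 3 to 60 N. Pads are 18 mm wide; open, the fingers measure 123 mm over their backs; the gripper's body (75 mm by 187 mm) begins 45 mm behind the grasp point.
Start: joints at [1.162, 0.689, -0.195, 1.565, 0.157, 0.902, -0.215], TCP at [0.268, -0.565, 0.239] pointing down, gripper open.
Joint ranges: [-3.01, 3.01], [-0.46, 2.08], [-1.47, 1.51], [0.13, 2.56], [-1, 4.14], [0.04, 2.09], [-2.66, 2.66]. Speed limits (rad/s): [2.57, 2.57, 3.14, 3.14, 3.14, 3.14, 3.14].

INTERFACE

Orientations are given as a unit quaternion [x, y, z, w].
In Python, from plant import r gives the robot as it stands.
- The arm moves only by the tool carry_out, never from a script. Its argument "rows" is a list of rows, each a list of 3 entries, a list of its own where there are three numbers: the shift along the tool's x, y, z in cm, then the turn, a rotation vector about the tool's x, y, z in degrees, then the closure, from 0 (fully open) to 1 (shut). A call has 1 to 12 rows; each row is the pose to reach, as a shift and turn from the pose commanded when the call began, along the tool's axes at that moment; what a row does not reach only later rows make up. A row lasts 1/10 s, in which the tool goes at most 50 mm and 8.59 degrees, less where a joint would pass 70% of its speed; a pose out of reach is approached as far as the arm can. A call with a gripper value outside its range is refused whole. The fingers move at their own pace and stop on an object; "newtons" is the grip in N (left out, the last holds). Time passes only in rows, so rows that repeat a pose let the fingers close. It gives the time, the measured TCP pose, the force, the opening and the grip force at its end, in the units of the state.
- r.get_state(): the state, without advancing time (a new reading comes with each control period).
- r.snapshot(name): name is "scene" or "side" or "wrist"; returns a dict with "image" (384x512x3 uint8, red, green, blue), "fx", "fy", "cx", "cy" (pixels), "pose" (4x4, takes a point from camera to world coordinates). Camera axes: x right, y up, looking along -z (the intrinsics and any distortion apply to the point x, -y, -z); pixel columns grow to the right and rows downward; lengths in m; the calibration is good to about 2 mm. A picture is of the moment at which its call begins. There is no depth.
- r.finish_job(): hands the job in; it is judged then, once.
The state is a dict: "clock": time; "q": joint angles; "qd": joint speeds; "joint_torque": joint torques, N m; "tool_pos": TCP position; "eef_rot": TCP orientation; "contact_force": force on the tool from outside, world axes, zero at the start; "moment": the same for the moment, N m; "opening": opening from 0.0 (shut) to 1.0 (fully open); "finger_force": force on a finger pad.
Only numpy, scipy, OpenCV 4.12 (cv2) and the standard library are available. Lean on these libraries where they do the work, as an engineer would, in place of code of your own. Each camera call takes 0.05 s, during which the arm holds its last target. There are 200 camera calls.

TASK

Clamp the copper tube in the blue pipe vice, ready for its end to be filed: fit the loose crank on the square top of the vice screw, turning it gently until it drops fully home without being forced, then wind it clockwise, round after round, until the jaws hold the tube firmly. Feel for the bite and stop soon after it, so that the thin tube is not crushed; leave the crank on the screw and the other things alone.

Things in the scene. Friction and masses are not known exactly. Their poses are not given: they have to be found in the camera images.
- pipe_vice: Blue yoke vice for pipe, bolted to the bench: base 160 x 78 mm, crosshead top at 146 mm, nut boss (42 mm round) to 153 mm, bare screw above it. Origin: centre of its underside, on the vertical screw axis; x across the yoke (122 mm wide), y along the tube, z up. The fixed lower jaw is a 90-degree V.
- vice_jaw: Upper V jaw, carried up and down by the screw without turning. Right-hand quick screw: each full turn clockwise (seen from above) lowers jaw, screw and crank together by 10 mm. It takes 1.4 to 2.3 turns to meet the tube. The screw resists with about 0.1 N m, more if turned fast, and stays where it is left. Origin on the screw axis, moving with the jaw.
- screw_top (a point): Centre of the top face of the steel square on top of the vice screw, 198 to 208 mm above the bench at the start. It rises and sinks with the screw but does not turn: the angle of the square is not reported and differs each time. Square 16 mm across flats, 20 mm high above a round 31 mm shoulder; its top 4 mm taper to 11 mm.
- crank_hub (a point): Loose steel crank, about 0.4 kg, lying flat, handle up. Point: centre of its 30 x 30 mm, 40 mm high hub, 20 mm above the crank's underside; x points along the arm to the handle, z up. Blind square socket from below, 17 mm wide, 24 mm deep. Arm 22 wide, 12 thick. Seated on the shoulder, this point coincides with screw_top. Pinch the hub across y.
- crank_handle (a point): Middle of the crank's black handle: an upright grip 25 mm thick, 42 mm high (this point 21 mm below its top, 38 mm above the crank's underside), 58 mm from the hub's axis. It revolves freely on its pin, so it can be gripped while it goes round.
- copper_tube: Loose thin-walled copper tube, 28 mm outside, 200 mm long, lying in the lower V of the vice. Origin at its middle, y along it. Once the upper jaw touches it, every further 10 degrees of crank add about 55 N of grip and make the handle 1.5 N heavier; over 40 N is firm, over 300 N crushes it. Let go, the screw may ease back to about 100 N.
- flat_file: Flat file with wooden handle, 278 mm long, lying at the left for the next job; bystander. Origin: centre of its underside, y along it.
- masking_tape: Roll of masking tape lying flat, 82 mm across, 24 mm high; bystander. It and the crank lie left and right in front of the vice, either way round.
- paint_brush: Red flat paint brush, 225 mm long, lying at the far left; bystander. Origin: centre of its underside.
- marker: White and black marker pen, 135 mm long, lying behind the vice at the right; bystander.
Mind the look-alikes: they are no part of the job. Of the things that look like the part that bears crank_hub, take the one that is nearest to the robot's base at the start.

How it is judged:
By the outcome, as a careful person would: the job done as asked, in the order asked, and still so for the second after the job is handed in, with the robot touching nothing.
It also fails if it takes over 72 s, if anything falls off the work surface, if the arm or the gripper's body presses on something with over 40 N, if the wrist force passes 120 N, or if a joint passes its speed limit or range.

## Working session

There is one attempt and no reset: what is moved stays moved. The work goes in short steps, Python scripts to look and compute and a tool call to move; the robot and the scene stay as the last step left them, time stands still between calls to the robot, and variables do not carry over. Pictures are saved under pics/ and viewed, at most 10 in all, crops included, and the job is handed in when it is done.

Besides the shell and the picture viewer there is one more tool, called as a command line: name --argument value ..., lists and objects as JSON in quotes. carry_out: Moves the arm, as the interface text tells. Its arguments: {"type":"object","properties":{"rows":{"type":"array"},"newtons":{"type":"number"}},"required":["rows"]}

```bash
mkdir -p pics; cat > h.py <<'E'
import numpy as np, cv2, pickle
from scipy.spatial.transform import Rotation as R
from plant import r
def snap(n,f):
    s=r.snapshot(n); pickle.dump(s,open(f'pics/{f}.pkl','wb')); cv2.imwrite(f'pics/{f}.png',s['image'][:,:,::-1]); return s
def load(f): return pickle.load(open(f'pics/{f}.pkl','rb'))
def ray(s,u,v):
    d=np.array([(u-s['cx'])/s['fx'],-(v-s['cy'])/s['fy'],-1.]); P=np.array(s['pose']); return P[:3,3],P[:3,:3]@d
def atz(s,u,v,z):
    o,d=ray(s,u,v); return o+d*(z-o[2])/d[2]
def proj(s,p):
    P=np.array(s['pose']); c=P[:3,:3].T@(np.array(p)-P[:3,3]); return s['cx']+s['fx']*c[0]/-c[2], s['cy']-s['fy']*c[1]/-c[2]
def tri(obs):
    A=np.zeros((3,3));b=np.zeros(3)
    for s,u,v in obs:
        o,d=ray(s,u,v);d=d/np.linalg.norm(d);M=np.eye(3)-np.outer(d,d);A+=M;b+=M@o
    p=np.linalg.solve(A,b); return p,[np.round(np.array(proj(s,p))-[u,v],1) for s,u,v in obs]
def crop(f,u0,v0,u1,v1,k,out):
    im=cv2.imread(f'pics/{f}.png')[v0:v1,u0:u1]; cv2.imwrite(f'pics/{out}.png',cv2.resize(im,None,fx=k,fy=k,interpolation=cv2.INTER_CUBIC))
def state():
    s=r.get_state(); print('t',s['clock'],'pos',np.round(s['tool_pos'],4),'F',np.round(s['contact_force'],1),'M',np.round(s['moment'],2),'op',s['opening'],s['finger_force']); print('R',np.round(R.from_quat(s['eef_rot']).as_matrix(),3).tolist()); print('q',np.round(s['q'],3)); return s
E
python3 - <<'E'
from h import *
a=snap('scene','a');b=snap('side','b')
for s in(a,b): print({k:s[k] for k in s if k not in('image',)})
im=np.hstack([a['image'],b['image']]);
state()
E
```

```text
{'fx': 359.38455444763065, 'fy': 359.38455444763065, 'cx': 258.22488157282606, 'cy': 198.53539637662794, 'pose': array([[ 0.45556342,  0.38682411, -0.80176623, -0.51315195],
       [-0.89017607,  0.19090343, -0.41369366, -0.50002348],
       [-0.00696676,  0.90217681,  0.43131018,  0.70112301],
       [ 0.        ,  0.        ,  0.        ,  1.        ]])}
{'fx': 463.29650269198385, 'fy': 463.29650269198385, 'cx': 252.5246032106845, 'cy': 184.08919070915744, 'pose': array([[-0.9814858 ,  0.11944115, -0.14973121,  0.29101059],
       [-0.1915    , -0.59701762,  0.7790364 ,  1.37177827],
       [ 0.00365684,  0.79328669,  0.60883729,  1.19656457],
       [ 0.        ,  0.        ,  0.        ,  1.        ]])}
t 0.1 pos [ 0.2675 -0.5643  0.238 ] F [0.3 0.3 0.1] M [-0.04 -0.01  0.07] op 1.0018704313135984 0.0
R [[0.904, 0.429, -0.001], [0.429, -0.904, 0.001], [-0.0, -0.002, -1.0]]
q [ 1.162  0.69  -0.195  1.566  0.157  0.902 -0.215]
```

View pics/a.png

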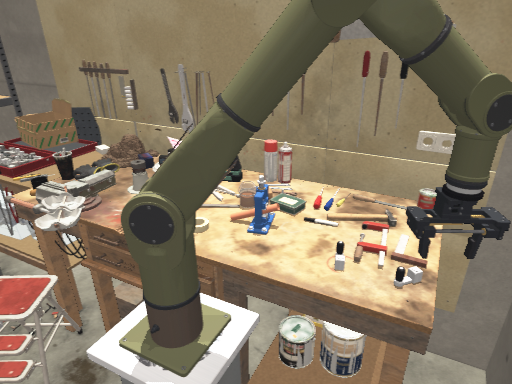

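View pics/b.png

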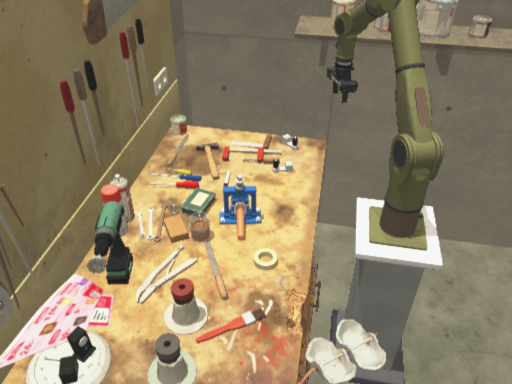

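The scene view shows two crank-like parts, at (340,258) and (408,277); the side view has them at (283,166) and (290,140). The vice is at (262,205) in scene and (240,200) in side. I'll enlarge both views.

```bash
python3 - <<'E'
from h import *
a=load('a');b=load('b')
for n,uva,uvb in(('c1',(340,262),(283,167)),('c2',(410,279),(290,141)),):
    p,e=tri([(a,*uva),(b,*uvb)]);print(n,p,e,np.linalg.norm(p[:2]))
def C(s,u,v,w,h,k): return cv2.resize(s['image'][v-h:v+h,u-w:u+w,::-1],None,fx=k,fy=k,interpolation=cv2.INTER_CUBIC)
t=np.hstack([C(a,262,208,33,25,6),C(b,240,202,33,25,6)])
m=np.hstack([C(a,378,262,66,25,6)])[:, :792]
q=np.hstack([C(b,282,152,33,25,6),C(b,282,152,33,25,6)])[:,:396]
cv2.imwrite('pics/c.png',np.vstack([t,np.hstack([C(a,378,262,50,25,4)[:200],C(b,280,152,48,25,4)[:200]]) if 0 else np.hstack([cv2.resize(C(a,378,262,50,35,1),(396,277)),cv2.resize(C(b,275,152,40,28,1),(396,277))])]))
E
```

```text
c1 [ 0.47243551 -0.29304594  0.00771179] [array([ 0.7, -0.8]), array([0.4, 0.7])] 0.5559417523892202
c2 [ 0.47016265 -0.50610324  0.0135656 ] [array([ 0.3, -0.4]), array([0.1, 0.3])] 0.6907918681643604
```

View pics/c.png

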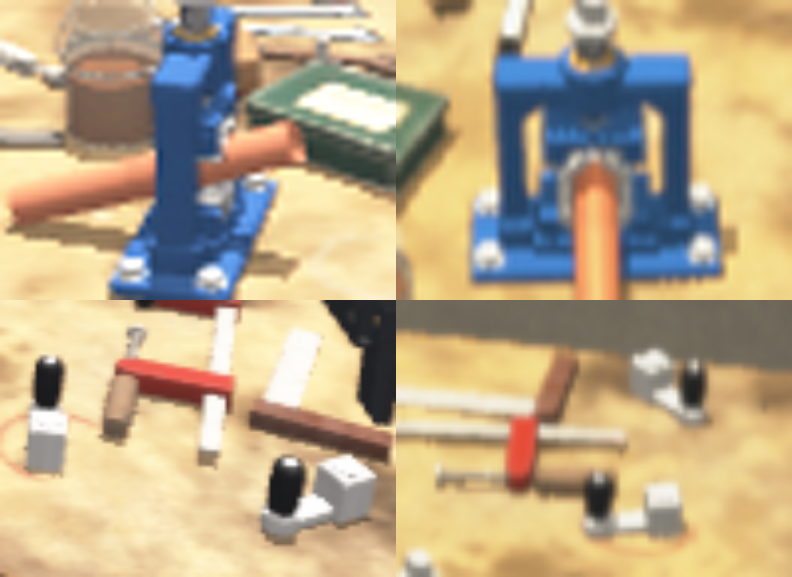

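Two look-alikes: c1, scene (340,258), 0.56 m from the base, and c2, scene (410,279), 0.69 m away. Both are bright hub-and-arm cranks with a black handle. c1 is nearer the base, so it is the one meant, and the crop confirms its hub, arm and upright handle. Next: hub, handle and screw positions.

```bash
python3 - <<'E'
from h import *
a=load('a');b=load('b')
print('hubtop',atz(a,340,257.5,.04),atz(b,288.7,162.8,.04))
print('handletop',atz(a,340,242.5,.059),atz(b,276,160,.059))
s=r.get_state()
h=(atz(a,340,257.5,.04)+atz(b,288.7,162.8,.04))/2
Rm=R.from_quat(s['eef_rot']).as_matrix()
print('d tool to hub TCP z .25',Rm.T@(np.array([h[0],h[1],.25])-s['tool_pos'])*100)
def C(s,u,v,w,h,k): return cv2.resize(s['image'][v-h:v+h,u-w:u+w,::-1],None,fx=k,fy=k,interpolation=cv2.INTER_CUBIC)
cv2.imwrite('pics/d.png',np.hstack([C(a,262,188,20,20,10),C(b,240,182,20,20,10)]))
P=r.snapshot('wrist');print(Rm.T@(P['pose'][:3,3]-s['tool_pos']),Rm.T@P['pose'][:3,:3],P['fx'])
E
```

```text
hubtop [ 0.4450559  -0.29537661  0.04      ] [ 0.44987474 -0.28882392  0.04      ]
handletop [ 0.50110886 -0.278063    0.059     ] [ 0.50394492 -0.27176543  0.059     ]
d tool to hub TCP z .25 [ 27.92213541 -16.87958707  -1.1756635 ]
[ 7.76052654e-02  1.94922439e-05 -1.45498139e-01] [[-3.88473248e-04  9.54490564e-01  2.98240862e-01]
 [ 9.99999852e-01  4.84492295e-04 -2.48021461e-04]
 [-3.81229544e-04  2.98240722e-01 -9.54490611e-01]] 312.8383487659916
```

View pics/d.png

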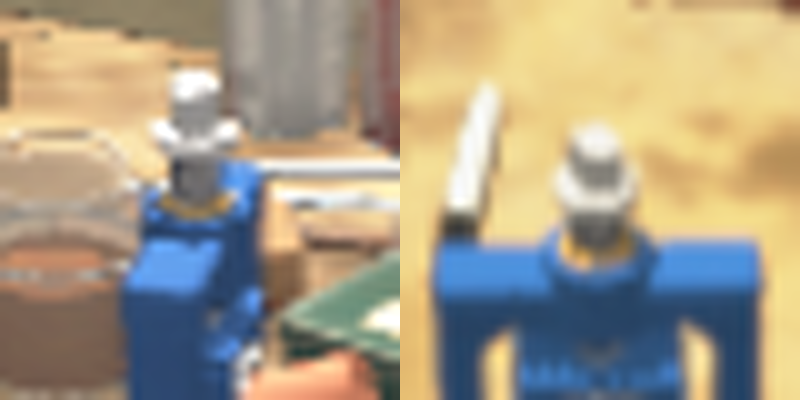

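Screw top: scene (261.6,175.8), side (239.6,175.2). Moving over the hub now.

carry_out --rows '[[[9,-5.5,1],[0,0,4],0],[[28,-16.9,7.8],[0,0,8],0],[[28,-16.9,7.8],[0,0,8],0],[[28,-16.9,7.8],[0,0,8],0],[[28,-16.9,7.8],[0,0,8],0],[[28,-16.9,7.8],[0,0,8],0],[[28,-16.9,7.8],[0,0,8],0],[[28,-16.9,7.8],[0,0,8],0],[[28,-16.9,7.8],[0,0,8],0],[[28,-16.9,7.8],[0,0,8],0],[[28,-16.9,7.8],[0,0,8],0]]'

```text
clock: 1.25
tool_pos: [0.4474, -0.294, 0.161]
eef_rot: [0.989, 0.149, -0.0, 0.001]
contact_force: [1.1, 0.2, 0.2]
opening: 1.001
finger_force: 0.0
```

```bash
python3 - <<'E'
from h import *
a=load('a');b=load('b')
print('screwtop',tri([(a,261.6,175.8),(b,239.6,175.2)]),atz(a,261.6,175.8,.203),atz(b,239.6,175.2,.203))
state();w=snap('wrist','w1')
cv2.imwrite('pics/w1.png',cv2.resize(w['image'][:,:,::-1],(768,576),interpolation=cv2.INTER_CUBIC))
E
```

```text
screwtop (array([0.59200485, 0.05593776, 0.20232318]), [array([-0.1,  0.2]), array([-0.1, -0.2])]) [0.59210261 0.0554686  0.203     ] [0.59123515 0.05786262 0.203     ]
t 1.25 pos [ 0.4474 -0.294   0.161 ] F [1.1 0.2 0.2] M [-0.02 -0.02 -0.  ] op 1.001319546026537 0.0
R [[0.955, 0.295, -0.0], [0.295, -0.955, -0.001], [-0.001, 0.001, -1.0]]
q [ 0.547  0.685 -0.085  1.916  0.107  0.545 -0.882]
```

View pics/w1.png

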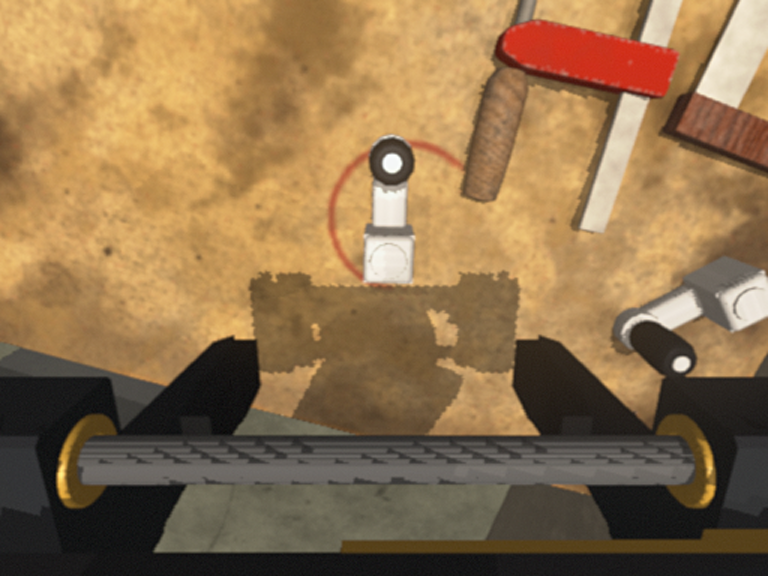

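The wrist picture (768 wide) shows the hub top centred at (389,258), the handle top at (391,162), and no clutter around them.

```bash
python3 - <<'E'
from h import *
w=load('w1');h=atz(w,389/1.5,258/1.5,.04);k=atz(w,391.5/1.5,163/1.5,.059)
s=r.get_state();Rm=R.from_quat(s['eef_rot']).as_matrix()
print(h,k,'len',np.linalg.norm((k-h)[:2]),'ang',np.degrees(np.arctan2(*(k-h)[1::-1])))
print('tool x ang',np.degrees(np.arctan2(Rm[1,0],Rm[0,0])))
print('shift',Rm.T@(np.array([h[0],h[1],.010])-s['tool_pos'])*100)
E
```

```text
[ 0.45280742 -0.29452304  0.04      ] [ 0.50638848 -0.27903222  0.059     ] len 0.055775395283436335 ang 16.125109392059294
tool x ang 17.195779299988303
shift [ 0.48892524  0.21166384 15.10139514]
```

carry_out --newtons 30 --rows '[[[0.4,0.2,4],[0,0,1],0],[[0.4,0.2,8],[0,0,1],0],[[0.4,0.2,11.5],[0,0,1],0],[[0.4,0.2,14],[0,0,1],0],[[0.4,0.2,15],[0,0,1],0],[[0.4,0.2,15],[0,0,1],0],[[0.4,0.2,15],[0,0,1],1],[[0.4,0.2,15],[0,0,1],1],[[0.4,0.2,15],[0,0,1],1],[[0.4,0.2,15],[0,0,1],1],[[0.4,0.2,15],[0,0,1],1],[[0.4,0.2,15],[0,0,1],1]]'

```text
clock: 2.5
tool_pos: [0.4529, -0.2928, 0.011]
eef_rot: [0.99, 0.142, 0.0, 0.0]
contact_force: [-0.6, 0.3, 0.1]
opening: 0.481
finger_force: 0.0
```

carry_out --rows '[[[0,0,0],[0,0,0],1],[[0,0,0],[0,0,0],1],[[0,0,0],[0,0,0],1],[[0,0,0],[0,0,0],1],[[0,0,0],[0,0,0],1]]'

```text
clock: 3.0
tool_pos: [0.4529, -0.2931, 0.0108]
eef_rot: [0.99, 0.142, 0.0, 0.0]
contact_force: [0.5, -0.6, 0.5]
opening: 0.34
finger_force: 29.8
```

carry_out --rows '[[[0,0,-3],[0,0,0],1],[[0,0,-7],[0,0,0],1],[[0,0,-12],[0,0,0],1],[[2,-2,-17],[0,0,0],1],[[5,-5,-21],[0,0,0],1],[[9,-8,-24],[0,0,0],1],[[13,-12,-25],[0,0,0],1],[[17,-15,-25],[0,0,0],1],[[20.5,-18,-25],[0,0,0],1],[[23.2,-20.5,-25],[0,0,0],1],[[23.2,-20.5,-25],[0,0,0],1],[[23.2,-20.5,-25],[0,0,0],1]]'

```text
clock: 4.2
tool_pos: [0.6173, -0.0265, 0.2593]
eef_rot: [0.989, 0.145, -0.001, -0.001]
contact_force: [0.3, -0.8, -4.1]
opening: 0.332
finger_force: 29.9
```

```bash
python3 - <<'E'
from h import *
state();w=snap('wrist','w2')
u,v=proj(w,[.592,.0565,.2025]);print(u,v)
u0,v0=int(u)-40,int(v)-40
u0=max(0,u0);v0=max(0,v0);print(u0,v0)
c=cv2.resize(w['image'][v0:v0+80,u0:u0+80,::-1],(560,560),interpolation=cv2.INTER_CUBIC)
f=cv2.resize(w['image'][:,:,::-1],(240,180));f=np.vstack([f,np.zeros((380,240,3),np.uint8)])
cv2.imwrite('pics/w2c.png',np.hstack([c,f]))
E
```

```text
t 4.2 pos [ 0.6173 -0.0265  0.2593] F [ 0.3 -0.8 -4.1] M [-0.08  0.1  -0.05] op 0.33227443945148644 29.91958858212456
R [[0.958, 0.288, -0.003], [0.288, -0.958, 0.002], [-0.002, -0.003, -1.0]]
q [-0.     0.654 -0.054  1.566  0.038  0.926 -1.345]
131.91251618244368 203.73993842718286
91 163
```

View pics/w2c.png

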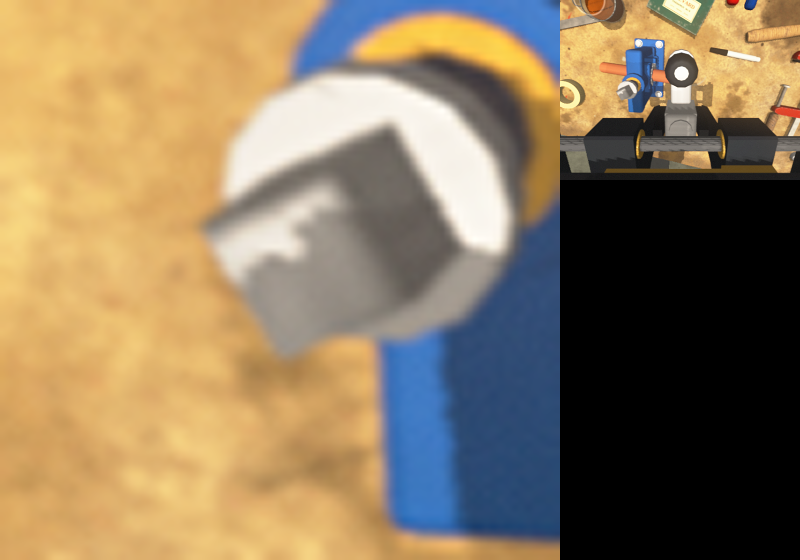

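The crop (7x, origin (91,163)) shows the square: one upper edge from (207,230) to (285,352), and the opposite base edge on the shoulder from (390,125) to (460,250).

```bash
python3 - <<'E'
from h import *
w=load('w2');g=lambda u,v,z:atz(w,91+(u+.5)/7-.5,163+(v+.5)/7-.5,z)
for z in(.1985,):
  A,B=g(207,230,z),g(285,352,z);print('top edge',A,B,np.linalg.norm(A-B),np.degrees(np.arctan2(*(B-A)[1::-1])))
C,D=g(390,125,.1825),g(460,250,.1825);print('base edge',C,D,np.linalg.norm(C-D),np.degrees(np.arctan2(*(D-C)[1::-1])))
E_,F=g(230,195,.1825),C
print('left edge',np.degrees(np.arctan2(*(F-g(207,230,.1985))[1::-1])))
def cen(P,Q,sg):
  d=(Q-P)/np.linalg.norm(Q-P);n=np.array([-d[1],d[0],0]);return (P+Q)/2+sg*n*.008
print(cen(A,B,1),cen(A,B,-1),cen(C,D,1),cen(C,D,-1))
print('shoulder base centre mid',(A+B+C+D)/4)
E
```

```text
top edge [0.5938203  0.06667434 0.1985    ] [0.58299486 0.05693763 0.1985    ] 0.014559998147319281 -138.03087241424902
base edge [0.60356935 0.05549453 0.1825    ] [0.59180331 0.04563    0.1825    ] 0.015354106376356327 -140.02387499455364
left edge -48.910836764134245
[0.59375742 0.05585794 0.1985    ] [0.58305774 0.06775402 0.1985    ] [0.60282607 0.04443176 0.1825    ] [0.59254658 0.05669276 0.1825    ]
shoulder base centre mid [0.59304695 0.05618412 0.1905    ]
```

```bash
python3 - <<'E'
from h import *
w=load('w2');c=w['image'][90:320,190:330,::-1]
cv2.imwrite('pics/w2h.png',cv2.resize(c,None,fx=2.6,fy=2.6,interpolation=cv2.INTER_CUBIC)); print(c.shape)
E
```

```text
(230, 140, 3)
```

View pics/w2h.png

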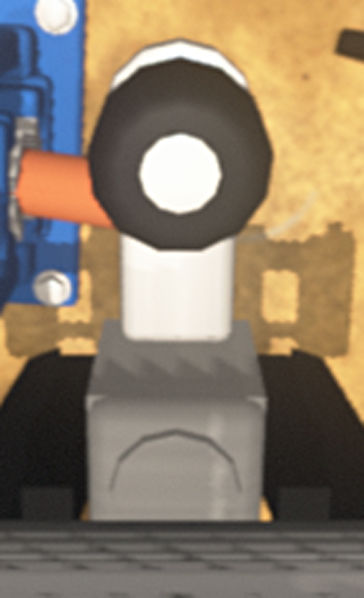

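The crop (2.6x, origin (190,90)) shows the hub's top front edge at row 397 between columns 88 and 268, and the handle top centre at (180,173).

```bash
python3 - <<'E'
from h import *
w=load('w2');s=r.get_state();Rm=R.from_quat(s['eef_rot']).as_matrix();p=s['tool_pos']
g=lambda u,v,z:(Rm.T@(atz(w,190+u/2.6,90+v/2.6,p[2]+z)-p))*1000
print('front edge',g(88,397,.029),g(268,397,.029),'handle',g(180,173,.048))
print('base front edge', g(95,322,-.0+.001))
t=np.radians(41);Rt=np.array([[np.cos(t),np.sin(t),0],[np.sin(t),-np.cos(t),0],[0,0,-1]])
print('rotvec',np.degrees(R.from_matrix(Rm.T@Rt).as_rotvec()))
for dx in(0,.001,.002,.003):
  tgt=np.array([.593,.0562,.235])-Rt@np.array([dx,0,0]);print(dx,Rm.T@(tgt-p)*100)
E
```

```text
front edge [ 17.35137285 -16.81978643 -29.04943914] [ 17.49208706  11.85445921 -29.07108814] handle [ 57.98926037  -2.47617059 -48.2045402 ]
base front edge [ 18.49006683 -18.33842902  -1.05218074]
rotvec [ -0.08514576   0.19143679 -24.50318998]
0 [ 0.21430653 -8.92285555  2.44216981]
0.001 [ 0.12331325 -8.881381    2.44246254]
0.002 [ 0.03231997 -8.83990646  2.44275527]
0.003 [-0.0586733  -8.79843192  2.443048  ]
```

carry_out --rows '[[[0.1,-2,0],[0,0,-6],1],[[0.1,-5,0],[0,0,-12],1],[[0.1,-7.5,0],[0,0,-18],1],[[0.1,-8.8,1],[0,0,-24.5],1],[[0.1,-8.8,2.5],[0,0,-24.5],1],[[0.1,-8.8,3.2],[0,0,-24.5],1],[[0.1,-8.8,3.2],[0,0,-24.5],1],[[0.1,-8.8,3.2],[0,0,-24.5],1]]'

```text
clock: 5.05
tool_pos: [0.5938, 0.0522, 0.2288]
eef_rot: [0.938, 0.348, -0.0, 0.0]
contact_force: [1.3, -0.6, -3.6]
opening: 0.338
finger_force: 29.9
```

```bash
python3 - <<'E'
from h import *
state();a=snap('scene','a3');b=snap('side','b3')
def C(s,u,v,w,h,k): return cv2.resize(s['image'][v-h:v+h,u-w:u+w,::-1],None,fx=k,fy=k,interpolation=cv2.INTER_CUBIC)
cv2.imwrite('pics/d3.png',np.hstack([C(a,262,178,20,28,10),C(b,240,178,20,28,10)]))
E
```

```text
t 5.05 pos [0.5938 0.0522 0.2288] F [ 1.3 -0.6 -3.6] M [-0.03  0.01  0.01] op 0.33836790421932345 29.919255597051233
R [[0.758, 0.652, -0.0], [0.652, -0.758, -0.001], [-0.001, 0.001, -1.0]]
q [-0.072  0.661 -0.163  1.668  0.137  0.825 -1.154]
```

View pics/d3.png

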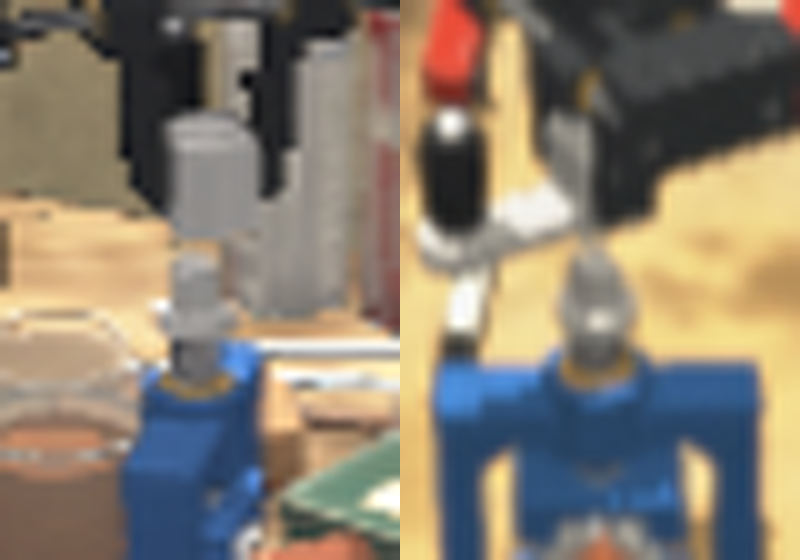

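Scene view: the hub is centred near column 214 of the crop and the screw near 196, so the hub sits about 5 mm too far towards -y. I'll correct that and check numerically.

carry_out --rows '[[[0.3,-0.3,0],[0,0,0],1],[[0.3,-0.3,0],[0,0,0],1],[[0.3,-0.3,0],[0,0,0],1],[[0.3,-0.3,0],[0,0,0],1]]'

```text
clock: 5.55
tool_pos: [0.5941, 0.0583, 0.2288]
eef_rot: [0.937, 0.349, 0.0, 0.0]
contact_force: [-0.2, 0.7, -4.4]
opening: 0.337
finger_force: 29.9
```

```bash
python3 - <<'E'
from h import *
s=state();a=snap('scene','a4');b=snap('side','b4')
sat=lambda im:(im.max(2).astype(int)-im.min(2))
for n,im,u0,u1,v0,v1 in(('a',a['image'],252,275,160,186),('b',b['image'],222,262,158,188)):
  S=sat(im)
  for v in range(v0,v1,2): print(n,v,' '.join('%3d'%x for x in S[v,u0:u1]))
# predictions: hub box model
Rm=R.from_quat(s['eef_rot']).as_matrix();p=s['tool_pos']
for nm,c in(('a',a),('b',b)):
  for z in(.012,-.011): print(nm,z,[np.round(proj(c,p+Rm@np.array([x,y,-z-.0])),1).tolist() for x in(-.015,.015) for y in(-.015,.015)])
  print('screw pred',proj(c,[.592,.056,.2025]))
E
```

```text
t 5.55 pos [0.5941 0.0583 0.2288] F [-0.2  0.7 -4.4] M [-0.12  0.08  0.04] op 0.3371671562616731 29.91915224120021
R [[0.756, 0.654, 0.0], [0.654, -0.756, -0.0], [0.0, 0.0, -1.0]]
q [-0.081  0.662 -0.164  1.666  0.137  0.825 -1.161]
a 160  35   3   3   3   1   2   2   1  23  43  44  39  24   1   1   2   3   3  11  18  12  14  19
a 162  34   4   3   1   0   2   5   8   7   5   5   7   7   3   2   2   3   7  15  17  13  16  19
a 164  35   3   3   2   1   2   5   6   6   7   5   4   5   5   1   2   2   6  16  18  13  14  18
a 166  35   4   4   3   2   2   4   6   5   4   4   5   5   5   3   2   3   7  16  17  11  13  18
a 168  40  33   3   3   2   1   4   6   5   4   4   5   5   5   4   2   6  13  16  17  11  14  19
a 170  38  40  41  35   0   4   5   4   5   5   5   4   4   5   9  19  14  12  14  14  12  14  18
a 172  89  89  90  90  84  39   5   4   4   4   5   5   5   5   9  18  14  13  13  14  12  14  18
a 174  92  92  93  94  92  92  82  52  82  80  77  65  25  21  16  17  13  12  13  13  13  14  20
a 176  91  91  89  88  86  85  77  22   7   8  13  29  27  22  12  14  16  13  13  
[... 2639 characters left out ...]
  7   7   9  32  57  89 102 102 104 103 103 102 103 103 102 102 103 104 108 108 108 110 111
b 186  98  51  59  84  83  55   7  12  12  10   9   9  58  35 114  52  14  10  13  33  62   7  46   4   4  19  22  23  23  23  22  22  20  26 102 106 106 107 107 109
a 0.012 [[258.1, 167.7], [266.1, 166.9], [256.2, 164.9], [264.1, 164.2]]
a -0.011 [[258.2, 173.6], [266.1, 172.8], [256.2, 170.7], [264.1, 170.0]]
screw pred (np.float64(261.4597135845785), np.float64(175.9111443396912))
b 0.012 [[244.4, 167.6], [240.3, 163.3], [236.9, 170.0], [232.9, 165.7]]
b -0.011 [[244.4, 172.8], [240.4, 168.5], [237.0, 175.2], [233.1, 170.9]]
screw pred (np.float64(239.5049642689244), np.float64(174.98682833058479))
```

carry_out --rows '[[[-0.15,-0.13,0],[0,0,0],1],[[-0.15,-0.13,0.5],[0,0,0],1],[[-0.15,-0.13,1.0],[0,0,0],1],[[-0.15,-0.13,1.4],[0,0,0],1],[[-0.15,-0.13,1.7],[0,0,0],1],[[-0.15,-0.13,1.9],[0,0,0],1],[[-0.15,-0.13,1.9],[0,0,0],1]]'

```text
clock: 6.35
tool_pos: [0.5937, 0.0587, 0.2104]
eef_rot: [0.937, 0.349, 0.002, 0.0]
contact_force: [3.0, 1.0, -0.8]
opening: 0.333
finger_force: 29.9
```

```bash
python3 -c "
from h import *
state()"
```

```text
t 6.35 pos [0.5937 0.0587 0.2104] F [ 3.   1.  -0.8] M [ 0.14 -0.61  0.04] op 0.3331930425384124 29.9192314571701
R [[0.756, 0.654, 0.004], [0.654, -0.756, 0.001], [0.003, 0.002, -1.0]]
q [-0.083  0.683 -0.16   1.69   0.144  0.777 -1.168]
```

carry_out --rows '[[[0.13,0.1,0],[0,0,0],1],[[0.13,0.1,0.2],[0,0,0],1],[[0.13,0.1,0.4],[0,0,0],1],[[0.13,0.1,0.5],[0,0,0],1],[[0.13,0.1,0.5],[0,0,0],1]]'

```text
clock: 6.85
tool_pos: [0.5945, 0.0586, 0.2046]
eef_rot: [0.937, 0.349, 0.001, 0.0]
contact_force: [5.5, 1.5, -3.7]
opening: 0.34
finger_force: 29.9
```

carry_out --rows '[[[0.13,0.08,0],[0,0,0],1],[[0.13,0.08,0.2],[0,0,0],1],[[0.13,0.08,0.4],[0,0,0],1],[[0.13,0.08,0.5],[0,0,0],1],[[0.13,0.08,0.5],[0,0,0],1]]'

```text
clock: 7.35
tool_pos: [0.5947, 0.0586, 0.1992]
eef_rot: [0.937, 0.349, -0.001, -0.0]
contact_force: [1.8, 1.1, -5.8]
opening: 0.339
finger_force: 29.9
```

```bash
python3 -c "
from h import *
state()"
```

```text
t 7.35 pos [0.5947 0.0586 0.1992] F [ 1.8  1.1 -5.8] M [ 0.37 -0.44  0.06] op 0.3386195665101997 29.91749741602689
R [[0.756, 0.654, -0.001], [0.654, -0.756, -0.0], [-0.001, -0.001, -1.0]]
q [-0.085  0.7   -0.158  1.692  0.147  0.762 -1.17 ]
```

carry_out --rows '[[[0.05,0.03,0.2],[0,0,0],1],[[0.05,0.03,0.4],[0,0,0],1],[[0.05,0.03,0.6],[0,0,0],1],[[0.05,0.03,0.7],[0,0,0],1],[[0.05,0.03,0.7],[0,0,0],1]]'

```text
clock: 7.85
tool_pos: [0.5952, 0.0581, 0.194]
eef_rot: [0.937, 0.349, -0.0, 0.0]
contact_force: [-2.9, 0.6, 8.9]
opening: 0.337
finger_force: 29.9
```

carry_out --rows '[[[0,0,-0.1],[0,0,3],1],[[0,0,-0.1],[0,0,3],1],[[0,0,-0.1],[0,0,-3],1],[[0,0,-0.1],[0,0,-3],1],[[0,0,-0.1],[0,0,0],1],[[0,0,-0.1],[0,0,0],0.5],[[0,0,-0.1],[0,0,0],0.5],[[0,0,-0.1],[0,0,0],0.4],[[0,0,-0.1],[0,0,0],0.3]]'

```text
clock: 8.75
tool_pos: [0.5959, 0.0585, 0.1936]
eef_rot: [0.937, 0.349, -0.0, 0.0]
contact_force: [-0.4, 0.5, 0.6]
opening: 0.655
finger_force: 0.0
```

```bash
python3 -c "
from h import *
state()"
```

```text
t 8.75 pos [0.5959 0.0585 0.1936] F [-0.4  0.5  0.6] M [ 0.02 -0.06 -0.07] op 0.6554035735422733 0.0
R [[0.756, 0.654, 0.0], [0.654, -0.756, -0.0], [-0.0, 0.0, -1.0]]
q [-0.085  0.708 -0.156  1.695  0.15   0.75  -1.172]
```

carry_out --rows '[[[0,0,-2],[0,0,0],0.3],[[0,0,-5],[0,0,0],0.3],[[0,0,-8],[0,0,0],0.3],[[0,0,-10],[0,0,0],0.3],[[0,0,-10],[0,0,0],0.3],[[0,0,-10],[0,0,0],0.3]]'

```text
clock: 9.35
tool_pos: [0.5956, 0.0586, 0.2934]
eef_rot: [0.937, 0.349, -0.0, 0.0]
contact_force: [-0.2, 0.6, 0.8]
opening: 0.7
finger_force: 0.0
```

```bash
python3 - <<'E'
from h import *
state();w=snap('wrist','w5');a=snap('scene','a5');b=snap('side','b5')
def C(s,u,v,ww,h,k): return cv2.resize(s['image'][v-h:v+h,u-ww:u+ww,::-1],None,fx=k,fy=k,interpolation=cv2.INTER_CUBIC)
A=C(w,256,192,110,140,2); B=np.vstack([C(a,262,175,20,28,5),C(b,240,175,20,28,5)])
cv2.imwrite('pics/w5.png',np.hstack([A,B]))
E
```

```text
t 9.35 pos [0.5956 0.0586 0.2934] F [-0.2  0.6  0.8] M [-0.02 -0.05 -0.05] op 0.6997625539328105 0.0
R [[0.756, 0.654, -0.0], [0.654, -0.756, -0.0], [-0.0, 0.0, -1.0]]
q [-0.075  0.592 -0.173  1.58   0.117  0.979 -1.142]
```

View pics/w5.png

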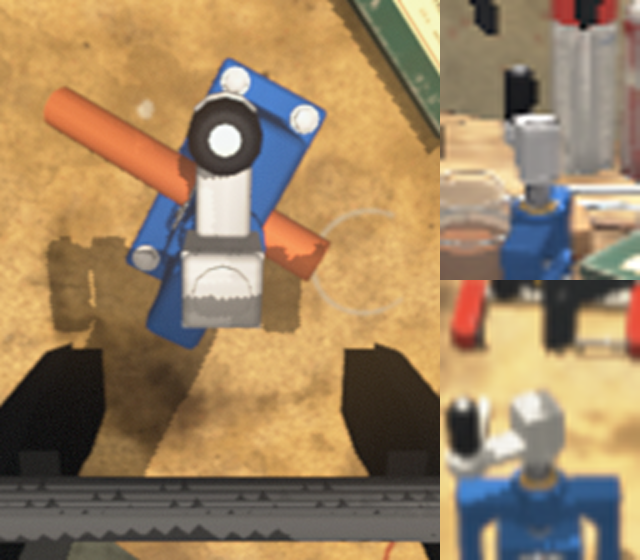

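The crank is level on the screw with the shoulder hidden, so it is seated. In the crop (2x, origin (146,52)) the hub top is at (224,289) and the handle top at (225,140).

```bash
python3 - <<'E'
from h import *
w=load('w5');s=r.get_state();Rm=R.from_quat(s['eef_rot']).as_matrix();p=s['tool_pos']
for n,u,v,z in(('hub',224,289,.2225),('hnd',225,140,.2415)):
  P=atz(w,146+u/2,52+v/2,z);print(n,P,Rm.T@(P-p)*1000)
E
```

```text
hub [0.59614884 0.05792481 0.2225    ] [ 0.70555843  1.27652448 69.75316377]
hnd [0.63869438 0.0944403  0.2415    ] [56.72439775  1.48614835 50.61289355]
```

carry_out --newtons 25 --rows '[[[3,0,0],[0,0,0],0.3],[[5.7,0.1,2],[0,0,0],0.3],[[5.7,0.1,5],[0,0,0],0.3],[[5.7,0.1,7.5],[0,0,0],0.3],[[5.7,0.1,8.8],[0,0,0],0.3],[[5.7,0.1,8.8],[0,0,0],0.3],[[5.7,0.1,8.8],[0,0,0],1],[[5.7,0.1,8.8],[0,0,0],1],[[5.7,0.1,8.8],[0,0,0],1],[[5.7,0.1,8.8],[0,0,0],1],[[5.7,0.1,8.8],[0,0,0],1],[[5.7,0.1,8.8],[0,0,0],1]]'

```text
clock: 10.7
tool_pos: [0.6398, 0.0955, 0.2062]
eef_rot: [0.937, 0.349, 0.0, -0.0]
contact_force: [-0.4, 0.9, 0.7]
opening: 0.274
finger_force: 25.0
```

carry_out --rows '[[[0,0,0],[0,0,0],1],[[0,0,0],[0,0,0],1]]'

```text
clock: 10.9
tool_pos: [0.6398, 0.0955, 0.2061]
eef_rot: [0.937, 0.349, 0.0, -0.0]
contact_force: [0.4, 0.7, 2.4]
opening: 0.274
finger_force: 25.0
```

```bash
python3 - <<'E'
from h import *
state()
# clockwise from above in tool frame: handle at tool +x; world cw = negative; tool y ~ world right of x -> +y
for i in range(37):
  t=np.radians(15*i); print(15*i, np.round([5.8*(np.cos(t)-1),5.8*np.sin(t),15*i/360],2).tolist())
E
```

```text
t 10.9 pos [0.6398 0.0955 0.2061] F [0.4 0.7 2.4] M [0.08 0.05 0.01] op 0.27391611473170396 24.999071219936013
R [[0.756, 0.654, 0.001], [0.654, -0.756, 0.0], [0.001, 0.0, -1.0]]
q [-0.135  0.754 -0.157  1.53   0.141  0.868 -1.199]
0 [0.0, 0.0, 0.0]
15 [-0.2, 1.5, 0.04]
30 [-0.78, 2.9, 0.08]
45 [-1.7, 4.1, 0.12]
60 [-2.9, 5.02, 0.17]
75 [-4.3, 5.6, 0.21]
90 [-5.8, 5.8, 0.25]
105 [-7.3, 5.6, 0.29]
120 [-8.7, 5.02, 0.33]
135 [-9.9, 4.1, 0.38]
150 [-10.82, 2.9, 0.42]
165 [-11.4, 1.5, 0.46]
180 [-11.6, 0.0, 0.5]
195 [-11.4, -1.5, 0.54]
210 [-10.82, -2.9, 0.58]
225 [-9.9, -4.1, 0.62]
240 [-8.7, -5.02, 0.67]
255 [-7.3, -5.6, 0.71]
270 [-5.8, -5.8, 0.75]
285 [-4.3, -5.6, 0.79]
300 [-2.9, -5.02, 0.83]
315 [-1.7, -4.1, 0.88]
330 [-0.78, -2.9, 0.92]
345 [-0.2, -1.5, 0.96]
360 [0.0, -0.0, 1.0]
375 [-0.2, 1.5, 1.04]
390 [-0.78, 2.9, 1.08]
405 [-1.7, 4.1, 1.12]
420 [-2.9, 5.02, 1.17]
435 [-4.3, 5.6, 1.21]
450 [-5.8, 5.8, 1.25]
465 [-7.3, 5.6, 1.29]
480 [-8.7, 5.02, 1.33]
495 [-9.9, 4.1, 1.38]
510 [-10.82, 2.9, 1.42]
525 [-11.4, 1.5, 1.46]
540 [-11.6, 0.0, 1.5]
```

carry_out --rows '[[[-0.2,1.5,0.04],[0,0,0],1],[[-0.78,2.9,0.08],[0,0,0],1],[[-1.7,4.1,0.12],[0,0,0],1],[[-2.9,5.02,0.17],[0,0,0],1],[[-4.3,5.6,0.21],[0,0,0],1],[[-5.8,5.8,0.25],[0,0,0],1],[[-5.8,5.8,0.25],[0,0,0],1],[[-5.8,5.8,0.25],[0,0,0],1]]'

```text
clock: 11.7
tool_pos: [0.6324, 0.0129, 0.2033]
eef_rot: [0.937, 0.349, -0.001, -0.001]
contact_force: [-4.3, 3.3, 4.7]
opening: 0.275
finger_force: 25.2
```

```bash
python3 -c "
from h import *
state()"
```

```text
t 11.7 pos [0.6324 0.0129 0.2033] F [-4.3  3.3  4.7] M [ 1.09  1.12 -0.03] op 0.2745602656668917 25.193516593426466
R [[0.757, 0.653, -0.002], [0.653, -0.757, 0.001], [-0.001, -0.002, -1.0]]
q [ 0.     0.74  -0.169  1.576  0.151  0.84  -1.086]
```

carry_out --rows '[[[-1.5,-0.35,0.04],[0,0,0],1],[[-2.9,-0.93,0.08],[0,0,0],1],[[-4.1,-1.85,0.12],[0,0,0],1],[[-5.02,-3.05,0.17],[0,0,0],1],[[-5.6,-4.45,0.21],[0,0,0],1],[[-5.8,-5.95,0.25],[0,0,0],1],[[-5.6,-7.45,0.29],[0,0,0],1],[[-5.02,-8.85,0.33],[0,0,0],1],[[-4.1,-10.05,0.37],[0,0,0],1],[[-2.9,-10.97,0.42],[0,0,0],1],[[-1.5,-11.55,0.46],[0,0,0],1],[[0,-11.75,0.5],[0,0,0],1]]'

```text
clock: 12.9
tool_pos: [0.5568, 0.1025, 0.1987]
eef_rot: [0.937, 0.349, -0.0, 0.001]
contact_force: [-0.1, -2.4, 6.5]
opening: 0.277
finger_force: 25.1
```

```bash
python3 -c "
from h import *
state()"
```

```text
t 12.9 pos [0.5568 0.1025 0.1987] F [-0.1 -2.4  6.5] M [-0.98 -0.28  0.03] op 0.27691104821087215 25.09102745912969
R [[0.756, 0.655, 0.0], [0.655, -0.756, -0.001], [-0.001, 0.001, -1.0]]
q [-0.174  0.663 -0.15   1.79   0.145  0.7   -1.262]
```

carry_out --rows '[[[1.5,0.2,0.02],[0,0,0],1],[[2.9,0.78,0.06],[0,0,0],1],[[4.1,1.7,0.1],[0,0,0],1],[[5.02,2.9,0.15],[0,0,0],1],[[5.6,4.3,0.19],[0,0,0],1],[[5.8,5.8,0.23],[0,0,0],1],[[5.6,7.3,0.27],[0,0,0],1],[[5.02,8.7,0.31],[0,0,0],1],[[4.1,9.9,0.35],[0,0,0],1],[[2.9,10.82,0.4],[0,0,0],1],[[1.5,11.4,0.44],[0,0,0],1],[[0,11.6,0.48],[0,0,0],1]]'

```text
clock: 14.1
tool_pos: [0.6325, 0.0135, 0.1937]
eef_rot: [0.937, 0.349, 0.001, -0.0]
contact_force: [-0.7, 4.2, 3.5]
opening: 0.272
finger_force: 25.1
```

carry_out --rows '[[[0,0,0],[0,0,0],1],[[0,0,0],[0,0,0],1]]'

```text
clock: 14.3
tool_pos: [0.6318, 0.0128, 0.1936]
eef_rot: [0.937, 0.349, -0.001, 0.001]
contact_force: [-0.5, -0.3, 4.8]
opening: 0.271
finger_force: 25.1
```

```bash
python3 -c "
from h import *
state()"
```

```text
t 14.3 pos [0.6318 0.0128 0.1936] F [-0.5 -0.3  4.8] M [0.23 0.29 0.02] op 0.2712084376895713 25.097673274576664
R [[0.757, 0.653, -0.001], [0.653, -0.757, -0.002], [-0.002, 0.001, -1.0]]
q [-0.005  0.75  -0.164  1.588  0.155  0.817 -1.09 ]
```

```bash
python3 - <<'E'
import numpy as np
pt=lambda d:np.round(5.8*np.array([np.cos(np.radians(d)),np.sin(np.radians(d))]),2)
for a,b,n in [(450,504,6)]+[(504+24*k,528+24*k,4) for k in range(14)]:
  X=np.array([.756,.654]);Y=np.array([.654,-.756]);t=np.radians(b);m=-np.sin(t)*X+np.cos(t)*Y
  print(a,b,'m',m.round(2).tolist(),[[*(pt(a+(b-a)*i/n)-pt(a)).round(2).tolist(),round((b-a)*i/n/360,2)] for i in range(1,n+1)])
E
```

```text
450 504 m [-0.97, 0.23] [[-0.91, -0.07, 0.03], [-1.79, -0.28, 0.05], [-2.63, -0.63, 0.07], [-3.41, -1.11, 0.1], [-4.1, -1.7, 0.12], [-4.69, -2.39, 0.15]]
504 528 m [-0.8, 0.6] [[-0.33, -0.51, 0.02], [-0.61, -1.05, 0.03], [-0.83, -1.62, 0.05], [-0.98, -2.2, 0.07]]
528 552 m [-0.48, 0.88] [[-0.1, -0.6, 0.02], [-0.13, -1.21, 0.03], [-0.1, -1.82, 0.05], [0.0, -2.42, 0.07]]
552 576 m [-0.08, 1.0] [[0.15, -0.58, 0.02], [0.37, -1.15, 0.03], [0.65, -1.69, 0.05], [0.98, -2.2, 0.07]]
576 600 m [0.33, 0.94] [[0.38, -0.47, 0.02], [0.81, -0.9, 0.03], [1.28, -1.28, 0.05], [1.79, -1.61, 0.07]]
600 624 m [0.68, 0.73] [[0.54, -0.28, 0.02], [1.11, -0.5, 0.03], [1.69, -0.65, 0.05], [2.29, -0.75, 0.07]]
624 648 m [0.92, 0.39] [[0.61, -0.03, 0.02], [1.22, 0.0, 0.03], [1.82, 0.1, 0.05], [2.4, 0.25, 0.07]]
648 672 m [1.0, -0.02] [[0.57, 0.22, 0.02], [1.11, 0.5, 0.03], [1.62, 0.83, 0.05], [2.09, 1.21, 0.07]]
672 696 m [0.9, -0.42] [[0.43, 0.43, 0.02], [0.81, 0.9, 0.03], [1.14, 1.41, 0.05], [1.42, 1.95, 0.07]]
696 720 m [0.65, -0.76] [[0.22, 0.57, 0.02], [0.37, 1.15, 0.03], [0.47, 1.75, 0.05], [0.5, 2.36, 0.07]]
720 744 m [0.29, -0.96] [[-0.03, 0.61, 0.02], [-0.13, 1.21, 0.03], [-0.28, 1.79, 0.05], [-0.5, 2.36, 0.07]]
744 768 m [-0.12, -0.99] [[-0.28, 0.54, 0.02], [-0.61, 1.05, 0.03], [-0.99, 1.52, 0.05], [-1.42, 1.95, 0.07]]
768 792 m [-0.52, -0.86] [[-0.47, 0.38, 0.02], [-0.98, 0.71, 0.03], [-1.52, 0.99, 0.05], [-2.09, 1.21, 0.07]]
792 816 m [-0.82, -0.57] [[-0.58, 0.15, 0.02], [-1.18, 0.25, 0.03], [-1.79, 0.28, 0.05], [-2.4, 0.25, 0.07]]
816 840 m [-0.98, -0.19] [[-0.6, -0.1, 0.02], [-1.18, -0.25, 0.03], [-1.75, -0.47, 0.05], [-2.29, -0.75, 0.07]]
```

carry_out --rows '[[[-0.91,-0.07,0.03],[0,0,0],1],[[-1.79,-0.28,0.05],[0,0,0],1],[[-2.63,-0.63,0.07],[0,0,0],1],[[-3.41,-1.11,0.1],[0,0,0],1],[[-4.1,-1.7,0.12],[0,0,0],1],[[-4.69,-2.39,0.15],[0,0,0],1]]'

```text
clock: 14.9
tool_pos: [0.5812, 0.001, 0.1921]
eef_rot: [0.937, 0.349, 0.0, 0.001]
contact_force: [2.1, -0.4, 5.2]
opening: 0.273
finger_force: 25.0
```

carry_out --rows '[[[-0.33,-0.51,0.02],[0,0,0],1],[[-0.61,-1.05,0.03],[0,0,0],1],[[-0.83,-1.62,0.05],[0,0,0],1],[[-0.98,-2.2,0.07],[0,0,0],1]]'

```text
clock: 15.3
tool_pos: [0.5592, 0.0114, 0.1913]
eef_rot: [0.937, 0.349, -0.0, 0.001]
contact_force: [1.3, -1.6, 5.6]
opening: 0.274
finger_force: 25.0
```

Tangential load is about 2 N, the free-running value. Carrying on.

carry_out --rows '[[[-0.1,-0.6,0.02],[0,0,0],1],[[-0.13,-1.21,0.03],[0,0,0],1],[[-0.1,-1.82,0.05],[0,0,0],1],[[0,-2.42,0.07],[0,0,0],1]]'

```text
clock: 15.7
tool_pos: [0.5433, 0.0296, 0.1906]
eef_rot: [0.937, 0.349, -0.0, 0.001]
contact_force: [0.5, -1.9, 5.1]
opening: 0.274
finger_force: 25.0
```

Tangential load 1.9 N, still free.

carry_out --rows '[[[0.15,-0.58,0.02],[0,0,0],1],[[0.37,-1.15,0.03],[0,0,0],1],[[0.65,-1.69,0.05],[0,0,0],1],[[0.98,-2.2,0.07],[0,0,0],1]]'

```text
clock: 16.1
tool_pos: [0.5363, 0.0526, 0.1899]
eef_rot: [0.937, 0.349, -0.0, 0.001]
contact_force: [1.0, -1.3, 8.1]
opening: 0.278
finger_force: 25.0
```

carry_out --rows '[[[0.38,-0.47,0],[0,0,0],1],[[0.81,-0.9,0.02],[0,0,0],1],[[1.28,-1.28,0.04],[0,0,0],1],[[1.79,-1.61,0.05],[0,0,0],1]]'

```text
clock: 16.5
tool_pos: [0.5391, 0.0764, 0.1894]
eef_rot: [0.937, 0.349, -0.001, 0.001]
contact_force: [0.3, -2.1, 8.2]
opening: 0.276
finger_force: 25.1
```

Tangential load 1.9 N, still free.

carry_out --rows '[[[0.54,-0.28,0],[0,0,0],1],[[1.11,-0.5,0.02],[0,0,0],1],[[1.69,-0.65,0.04],[0,0,0],1],[[2.29,-0.75,0.06],[0,0,0],1]]'

```text
clock: 16.9
tool_pos: [0.5513, 0.0972, 0.1888]
eef_rot: [0.937, 0.349, -0.001, 0.001]
contact_force: [-1.3, -1.1, 7.6]
opening: 0.274
finger_force: 25.1
```

carry_out --rows '[[[0.61,-0.03,0.02],[0,0,0],1],[[1.22,0,0.03],[0,0,0],1],[[1.82,0.1,0.05],[0,0,0],1],[[2.4,0.25,0.07],[0,0,0],1]]'

```text
clock: 17.3
tool_pos: [0.571, 0.1114, 0.1881]
eef_rot: [0.937, 0.349, -0.001, 0.0]
contact_force: [-1.0, -0.8, 8.0]
opening: 0.27
finger_force: 25.1
```

Tangential load 1.2 N, still free (648°).

carry_out --rows '[[[0.57,0.22,0.02],[0,0,0],1],[[1.11,0.5,0.03],[0,0,0],1],[[1.62,0.83,0.05],[0,0,0],1],[[2.09,1.21,0.07],[0,0,0],1]]'

```text
clock: 17.7
tool_pos: [0.5946, 0.1165, 0.1873]
eef_rot: [0.937, 0.35, -0.001, -0.0]
contact_force: [-1.2, 0.9, 7.0]
opening: 0.277
finger_force: 25.0
```

Tangential load 1.2 N, still free (672°).

carry_out --rows '[[[0.43,0.43,0.02],[0,0,0],1],[[0.81,0.9,0.03],[0,0,0],1],[[1.14,1.41,0.05],[0,0,0],1],[[1.42,1.95,0.07],[0,0,0],1]]'

```text
clock: 18.1
tool_pos: [0.6182, 0.1117, 0.1865]
eef_rot: [0.937, 0.35, -0.001, -0.0]
contact_force: [-0.8, 2.5, 5.7]
opening: 0.274
finger_force: 25.0
```

carry_out --rows '[[[0.22,0.57,0.02],[0,0,0],1],[[0.37,1.15,0.03],[0,0,0],1],[[0.47,1.75,0.05],[0,0,0],1],[[0.5,2.36,0.07],[0,0,0],1]]'

```text
clock: 18.5
tool_pos: [0.6372, 0.0983, 0.1857]
eef_rot: [0.937, 0.35, -0.001, -0.001]
contact_force: [-2.0, 3.2, 5.6]
opening: 0.269
finger_force: 25.0
```

Tangential load is now 3.7 N, which may be the bite. Adding a smaller 12° step.

carry_out --rows '[[[0,0.3,0.01],[0,0,0],1],[[-0.03,0.61,0.02],[0,0,0],1],[[-0.07,0.91,0.02],[0,0,0],1],[[-0.13,1.21,0.03],[0,0,0],1]]'

```text
clock: 18.9
tool_pos: [0.644, 0.0895, 0.1855]
eef_rot: [0.937, 0.35, -0.0, -0.002]
contact_force: [-0.8, 5.4, 5.4]
opening: 0.276
finger_force: 25.0
```

```bash
python3 - <<'E'
from h import *
s=state();c=np.array([.5946,.0577]);d=s['tool_pos'][:2]-c;n=d/np.linalg.norm(d);m=np.array([n[1],-n[0]])
print('ang',np.degrees(np.arctan2(*d[::-1])),'rad',np.linalg.norm(d),'tang',m@s['contact_force'][:2],'radial',n@s['contact_force'][:2])
E
```

```text
t 18.9 pos [0.644  0.0895 0.1855] F [-0.8  5.4  5.4] M [ 1.15  0.39 -0.07] op 0.2764109711310447 25.01347353681922
R [[0.755, 0.656, -0.002], [0.656, -0.755, 0.004], [0.001, -0.004, -1.0]]
q [-0.126  0.784 -0.153  1.535  0.14   0.836 -1.184]
ang 32.804058524847605 rad 0.05874441698468455 tang -4.981363834231767 radial 2.259456950738823
```

carry_out --rows '[[[-0.03,0.3,0],[0,0,0],1],[[-0.03,0.3,0],[0,0,0],1],[[-0.03,0.3,0],[0,0,0],1]]'

```text
clock: 19.2
tool_pos: [0.6457, 0.0867, 0.1854]
eef_rot: [0.937, 0.35, -0.001, -0.002]
contact_force: [-0.4, 4.4, 5.8]
opening: 0.276
finger_force: 25.0
```

```bash
python3 - <<'E'
from h import *
s=state();c=np.array([.5946,.0577]);d=s['tool_pos'][:2]-c;n=d/np.linalg.norm(d);m=np.array([n[1],-n[0]])
print('ang',np.degrees(np.arctan2(*d[::-1])),'rad',np.linalg.norm(d),'tang',m@s['contact_force'][:2],'radial',n@s['contact_force'][:2])
E
```

```text
t 19.2 pos [0.6457 0.0867 0.1854] F [-0.4  4.4  5.8] M [ 0.94  0.28 -0.  ] op 0.2758776866924629 25.01911047846079
R [[0.755, 0.656, -0.002], [0.656, -0.755, 0.003], [0.0, -0.004, -1.0]]
q [-0.122  0.786 -0.153  1.53   0.141  0.838 -1.18 ]
ang 29.63502092078495 rad 0.058733666130940596 tang -4.08161120263332 radial 1.8074599840385948
```

A static load of about 4 N persists: the jaws have bitten, at roughly 130 N of grip. Releasing and withdrawing.

carry_out --rows '[[[0,0,0],[0,0,0],0.6],[[0,0,0],[0,0,0],0.4],[[0,0,0],[0,0,0],0.3],[[0,0,0],[0,0,0],0.3],[[0,0,0],[0,0,0],0.3],[[0,0,-2],[0,0,0],0.3],[[0,0,-5],[0,0,0],0.3],[[0,0,-9],[0,0,0],0.3],[[0,0,-12],[0,0,0],0.3],[[0,0,-12],[0,0,0],0.3],[[0,0,-12],[0,0,0],0.3]]'

```text
clock: 20.3
tool_pos: [0.6474, 0.0835, 0.3059]
eef_rot: [0.937, 0.349, 0.0, 0.0]
contact_force: [0.5, 0.3, -0.7]
opening: 0.702
finger_force: 0.0
```

```bash
python3 - <<'E'
from h import *
state();w=snap('wrist','w6');a=snap('scene','a6');b=snap('side','b6')
def C(s,u,v,ww,h,k): return cv2.resize(s['image'][v-h:v+h,u-ww:u+ww,::-1],None,fx=k,fy=k,interpolation=cv2.INTER_CUBIC)
cv2.imwrite('pics/w6.png',np.hstack([C(w,256,192,110,140,2),np.vstack([C(a,262,185,28,28,5),C(b,240,185,28,28,5)])]))
E
```

```text
t 20.3 pos [0.6474 0.0835 0.3059] F [ 0.5  0.3 -0.7] M [-0.03  0.03  0.01] op 0.7017544163265109 0.0
R [[0.757, 0.654, 0.001], [0.654, -0.757, -0.0], [0.0, 0.001, -1.0]]
q [-0.115  0.663 -0.161  1.388  0.112  1.099 -1.152]
```

View pics/w6.png

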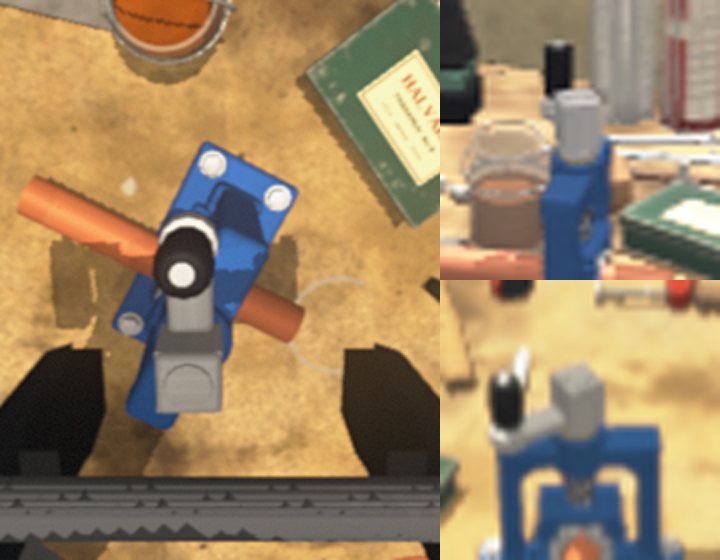

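The picture shows the crank seated, with the hub at crop (189,382), the handle at (182,273), and the upper jaw down on the tube. I'll check whether the crank eased back.

```bash
python3 - <<'E'
from h import *
w=load('w6')
H=atz(w,146+189/2,52+382/2,.2025);K=atz(w,146+182/2,52+273/2,.2215);d=K-H
print(H,K,np.degrees(np.arctan2(d[1],d[0])))
w=load('w5');H=atz(w,146+224/2,52+289/2,.2225);K=atz(w,146+225/2,52+140/2,.2415);d=K-H
print(np.degrees(np.arctan2(d[1],d[0])))
E
```

```text
[0.59608614 0.05826906 0.2025    ] [0.63872515 0.09624332 0.2215    ] 41.68822961026252
40.63844655131468
```

```bash
python3 -c "
from plant import r
print(r.finish_job())"
```

```text
the job is handed in; nothing more can be done
None
```

I fitted the crank fully home on the screw and wound it about two turns clockwise until the jaws bit the tube. The grip is about 100 N by my estimate; I left the crank on, withdrew the arm and handed the job in, but the result gave no verdict.

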